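# Walk the bench power supply back into its berth and latch it

## Task

Walk the heavy power supply into its wooden berth, working at its two near corners in turn because its control panel must not be pushed, until it stands square with its whole far face against the stop strip. Then swing the wooden turn-button fully shut behind it. Keep the supply flat on the bench and leave the hammer, the jar and the hand plane where they are.

Things in the scene. Friction and masses are not known exactly. Their poses are not given: they have to be found in the camera images.
- supply: Power supply: grey steel case, 100 deep (x) x 180 wide (y) x 65 mm high, about 1.2 kg, too wide to grip; slides with friction. Origin: centre of its underside; x points from the near (panel) face at x = -50 mm to the plain far face at +50; y left. Push the near face 50 to 88 mm left or right of the middle; a 20 mm push there turns it very roughly 0.1 to 0.15 rad, the pushed end going ahead.
- panel: Black control panel with two knobs and two terminals in the middle of the supply's near face, 86 wide x 44 mm high, standing out up to 19 mm from that face. It is fixed to the supply and must not be pushed. Origin: middle of the panel, on the supply's near face 35 mm above the bench; axes as the supply's.
- berth: Berth of plywood strips fixed on the bench. Origin: on the bench, middle of the stop strip's face. x points into the stop (the way to push), y left. Stop 250 wide, 40 mm high, face at x = 0. Cleats 35 mm high, inner faces at y = +-99 mm, from x = 0 to -60 mm, then mouths flaring outwards to x = -90 mm. With the supply home its origin is at x = -50 mm.
- far_left (a point): Left end of the supply's far face (supply x = +50, y = +90 mm), 30 mm above the bench.
- far_right (a point): Right end of the supply's far face (supply x = +50, y = -90 mm), 30 mm above the bench.
- turn_button (a joint): Angle (rad) of the turn-button, a dark wooden bar 18 wide, 37 to 53 mm above the bench, reaching 76 mm from its upright pivot. 0 = shut, at its end stop: points to berth -y, 7 mm behind the left of the supply's near face. Opens clockwise from above: 1.57 points to berth -x, at most 2.6. Starts at 1.7 to 2.3. Stays where left; friction about 0.1 N m.
- pivot (a point): Pivot axis of the turn-button at mid-height of the bar, 45 mm above the bench; at x = -116, y = +134 mm in the berth's frame. It stands on a plywood block 34 mm high that covers berth x -130 to -55 mm, y 126 to 150 mm.
- button_tip (a point): Point on the middle line of the turn-button, 70 mm from its pivot (6 mm from its free end), 45 mm above the bench.
- hammer: Bystander: hammer lying to the right of the berth. Origin under its middle.
- jar: Bystander: glass jar with a lid, 68 mm across, 85 mm high, standing beyond the left part of the berth. Origin: centre of its underside.
- plane: Bystander: wooden hand plane 150 x 50 mm, about 60 mm high, lying beyond the stop strip. Origin: centre of its underside.
There are look-alikes about, which are no part of the job. Of the things like the supply, leave any that is orange; of the rest the larger one is meant.

How it is judged:
By the outcome, as a careful person would: the job done as asked, in the order asked, and still so for the second after the job is handed in, with the robot touching nothing.
It also fails if it takes over 72 s, if anything falls off the work surface, if the arm or the gripper's body presses on something with over 40 N, if the wrist force passes 120 N, or if a joint passes its speed limit or range.

## Robot

A 6-joint arm with a two-finger parallel gripper is mounted at the origin on the work surface. World frame = base frame: x ahead of the robot, y to its left, z up, the work surface at z = 0. Lengths are in m, angles in rad, forces in N, time in s.
With the tool pointing down it reaches from about 0.35 to 0.85 m from the base axis. Payload 8.1 kg.
Tool frame: the origin (TCP) lies on the centre line of the jaws, within the pads' length; the fingertips stand robot.tip_reach ahead of it and the grasp point (between the pads) lies 5 mm behind it (robot.tip_reach is the distance from the TCP to the fingertips, in m); z points along the fingers, y is the direction in which the jaws open and shut (so a half turn about z gives the same grasp; the last joint's range is limited). The gripper opens to 93 mm and grips with 3 to 60 N. Pads are 15 mm wide; open, the fingers measure 128 mm over their backs; the gripper's body (75 mm by 188 mm) begins 65 mm behind the grasp point.
Start: joints at [-1.388, 0.13, 1.488, -0, 1.523, -0.085], TCP at [0.159, -0.579, 0.233] pointing down, gripper open.
Joint ranges: [-2.96, 2.96], [-0.89, 2.26], [0.02, 2.5], [-1.34, 4.48], [0, 2.73], [-2.66, 2.66]. Speed limits (rad/s): [2.39, 2.39, 2.79, 3.14, 3.14, 3.14].

## Interface

Orientations are given as a rotation vector (axis times angle).
In Python, from plant import sensors, read_camera, robot gives the robot as it stands.
- The arm moves only by the tool play_rows, never from a script. Its argument "series" is a list that holds one entry, the list of rows, each a list of 5 numbers: the closure, from -1 (fully open) to 1 (shut), then the shift along the world's x, y, z in m, then the turn about the world's z in rad. A call has 1 to 8 rows; each row is the pose to reach, as a shift and turn from the pose commanded when the call began; what a row does not reach only later rows make up. A row lasts 1/10 s, in which the tool goes at most 50 mm and 8.59 degrees, less where a joint would pass 70% of its speed; a pose out of reach is approached as far as the arm can. A call with a gripper value outside its range is refused whole. The fingers move at their own pace and stop on an object; "force" is the grip in N (left out, the last holds). Time passes only in rows, so rows that repeat a pose let the fingers close. It gives the time, the measured TCP pose, the force and the opening at its end, in the units of the state.
- sensors.read_state(): the state, without advancing time (a new reading comes with each control period).
- read_camera(name): name is "scene" or "top" or "wrist"; returns a dict with "color" (400x640x3 uint8, red, green, blue), "range_z" (400x640 float32, m along the optical axis (not along the pixel's ray), 0 where there is no reading), "intrinsics" (3x3 intrinsics, pixels), "D" ([k1, k2, p1, p2, k3] as OpenCV has them; the pictures are not rectified), "rvec" (rotation vector, rad) and "tvec" (3), from world to camera coordinates, as OpenCV has them. Camera axes: x right, y down, z forward; pixel columns grow to the right and rows downward; lengths in m; the calibration is good to about 2 mm. A picture is of the moment at which its call begins.
- robot.close_job(): hands the job in, once; it reports no verdict.
The state is a dict: "t": time; "q": joint angles; "dq": joint speeds; "joint_torque": joint torques, N m; "tool_pos": TCP position; "orientation": TCP orientation; "force": force on the tool from outside, world axes, zero at the start; "wrist_torque": the same for the moment, N m; "opening": finger opening in m.
Only numpy, scipy, OpenCV 4.12 (cv2) and the standard library are available. Lean on these libraries where they do the work, as an engineer would, in place of code of your own. Each camera call takes 0.05 s, during which the arm holds its last target.

## Working session

There is one attempt and no reset: what is moved stays moved. The work goes in short steps, Python scripts to look and compute and a tool call to move; the robot and the scene stay as the last step left them, time stands still between calls to the robot, and variables do not carry over. Pictures are saved under pics/ and viewed, and the job is handed in when it is done.

Besides the shell and the picture viewer there is one more tool, called after "Request:" in YAML: its name, and indented under it one key for each argument. play_rows: Moves the arm, as the interface text tells. Its arguments: {"type":"object","properties":{"series":{"type":"array","items":{"type":"array","items":{"type":"array","items":{"type":"number"}}}},"force":{"type":"number"}},"required":["series"]}

```bash
mkdir -p pics; ls
cat > h.py <<'E'
import numpy as np, cv2
from plant import sensors, read_camera, robot
def save(c,fn): cv2.imwrite('pics/'+fn,cv2.cvtColor(c['color'],cv2.COLOR_RGB2BGR))
def pts(c):
    "world point map HxWx3 from depth"
    h,w=c['range_z'].shape
    u,v=np.meshgrid(np.arange(w),np.arange(h))
    p=np.stack([u,v],-1).reshape(-1,1,2).astype(np.float64)
    n=cv2.undistortPoints(p,c['intrinsics'],c['D']).reshape(h,w,2)
    z=c['range_z'].astype(float)
    P=np.dstack([n[...,0]*z,n[...,1]*z,z])
    R=cv2.Rodrigues(np.array(c['rvec'],float))[0]
    W=(P-np.array(c['tvec'],float).reshape(3))@R
    W[z==0]=np.nan
    return W
def proj(c,X):
    return cv2.projectPoints(np.array(X,float).reshape(-1,1,3),np.array(c['rvec'],float),np.array(c['tvec'],float),c['intrinsics'],c['D'])[0].reshape(-1,2)
E
python3 - <<'E'
from h import *
for n in ['scene','top','wrist']:
    c=read_camera(n); save(c,n+'0.png'); np.savez('/tmp/'+n+'0.npz',**c)
    R=cv2.Rodrigues(np.array(c['rvec'],float))[0]; print(n,-R.T@np.array(c['tvec']).reshape(3), R[2])
s=sensors.read_state(); print(s); print(robot.tip_reach)
E
```

```text
pics
scene [ 1.31563306 -0.1715567   0.87058679] [-0.68678179  0.17108458 -0.70644238]
top [ 0.45463768 -0.0072342   0.81989277] [ 0.14791961  0.00658921 -0.98897744]
wrist [ 0.22605184 -0.56039604  0.38422528] [-0.24629692 -0.06632655 -0.96692224]
{'t': 0.15, 'q': array([-1.38842437e+00,  1.31021310e-01,  1.48902010e+00,  2.44175723e-07,
        1.52296676e+00, -8.53940283e-02]), 'dq': array([ 0.00133038, -0.00228877, -0.00271365, -0.00062823,  0.00016667,
       -0.00027046]), 'joint_torque': array([-2.48922797e-04, -5.60474467e+01, -4.92335773e+01,  7.68048246e-02,
        3.05575482e-02, -8.63198784e-05]), 'tool_pos': array([ 0.15869782, -0.57821112,  0.23181326]), 'orientation': array([-3.11207750e+00, -4.19161669e-01,  1.07341113e-04]), 'force': array([-0.30810071,  0.92052992, -0.4300691 ]), 'wrist_torque': array([ 0.03023086, -0.01316931,  0.04853246]), 'opening': 0.09291220071378459}
0.014
```

View pics/scene0.png

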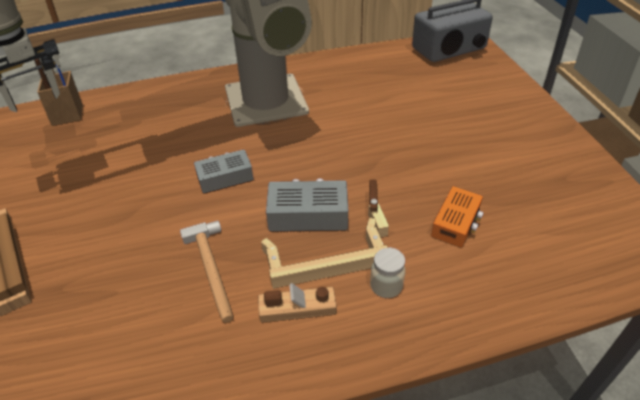

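View pics/top0.png

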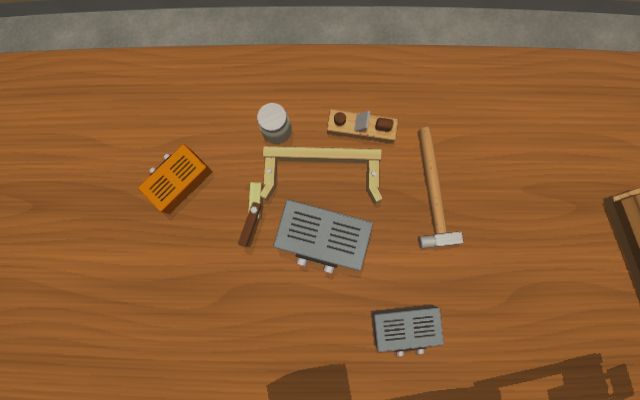

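Top view: supply candidates are orange (175,180), which is excluded, large grey (323,236), and small grey (408,328). I choose the large grey one at (323,236). The berth opens downward in the image, with its stop at (322,154). The turn-button is at (250,225) and looks open.

```bash
cat >> h.py <<'E'
def rect(P):
    r=cv2.minAreaRect((P*1000).astype(np.float32)); return r
def sup(c,W=None,roi=None):
    "supply top face in world: center, yaw"
    if W is None: W=pts(c)
    m=(W[...,2]>0.058)&(W[...,2]<0.072)
    if roi is not None:
        x0,x1,y0,y1=roi; m&=(W[...,0]>x0)&(W[...,0]<x1)&(W[...,1]>y0)&(W[...,1]<y1)
    m=m.astype(np.uint8)
    n,l,st,ce=cv2.connectedComponentsWithStats(m)
    out=[]
    for i in range(1,n):
        if st[i,4]>300:
            P=W[l==i]; r=rect(P[:,:2]); out.append((st[i,4],ce[i].round(),np.round(r[0],1),np.round(r[1],1),round(r[2],2),np.round(P[:,2].mean(),4)))
    return out
E
python3 - <<'E'
from h import *
c=dict(np.load('/tmp/top0.npz')); W=pts(c)
for o in sup(c,W): print(o)
for (u,v) in [(322,154),(270,154),(375,154),(268,175),(374,175),(255,190),(250,225),(246,243),(320,300),(254,209)]: print(u,v,W[v,u].round(4))
im=cv2.cvtColor(c['color'],cv2.COLOR_RGB2BGR)
cv2.imwrite('pics/crop.png',cv2.resize(im[90:290,210:410],None,fx=3,fy=3,interpolation=cv2.INTER_CUBIC))
# stop top
m=(W[...,2]>0.036)&(W[...,2]<0.044)
m[:, :262]=0;m[:,384:]=0;m[:145]=0;m[165:]=0
r=rect(W[m][:,:2]);print('stop',m.sum(),r)
E
```

```text
(np.int32(4611), array([323., 235.]), array([499. ,   5.4]), array([180.5, 105.7]), 75.02, np.float64(0.0653))
322 154 [0.6711 0.0077 0.0393]
270 154 [0.6711 0.1173 0.0395]
375 154 [ 0.6708 -0.1037  0.0408]
268 175 [0.6266 0.1209 0.036 ]
374 175 [ 0.6264 -0.1011  0.0379]
255 190 [0.5949 0.1477 0.0341]
250 225 [0.5196 0.1513 0.0562]
246 243 [0.4837 0.1588 0.0538]
320 300 [0.3673 0.0113 0.0008]
254 209 [0.5519 0.144  0.0573]
stop 1263 ((669.4532470703125, 7.890632629394531), (249.5596923828125, 38.66283416748047), 89.99744415283203)
```

View pics/crop.png

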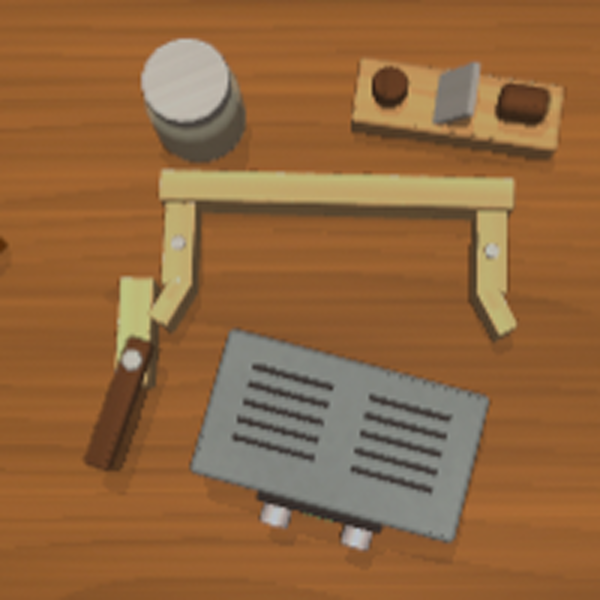

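Run:
```python
from h import *
c=dict(np.load('/tmp/top0.npz')); W=pts(c)
im=cv2.cvtColor(c['color'],cv2.COLOR_RGB2BGR)
big=cv2.resize(im[130:215,240:400],None,fx=5,fy=5,interpolation=cv2.INTER_CUBIC)
cv2.imwrite('pics/crop2.png',big)
hsv=cv2.cvtColor(im,cv2.COLOR_BGR2HSV)
print([hsv[v,u] for u,v in [(322,154),(322,140),(322,158),(322,162),(250,225),(340,215)]])
# per-column stop edges by V gradient
g=im.astype(float)[...,1]  # green
def edge(u,v0,v1,sign):
    col=g[v0:v1,u]; d=np.diff(col)*sign; k=np.argmax(d); 
    if 0<k<len(d)-1:
        a,b,e=d[k-1:k+2]; k=k+0.5*(a-e)/(a-2*b+e)
    return v0+k+0.5
def toplane(uv,z):
    uv=np.array(uv,float).reshape(-1,1,2)
    n=cv2.undistortPoints(uv,c['intrinsics'],c['D']).reshape(-1,2)
    R=cv2.Rodrigues(c['rvec'].astype(float))[0];t=c['tvec'].astype(float).reshape(3)
    d=np.c_[n,np.ones(len(n))]@R; o=-R.T@t
    s=(z-o[2])/d[:,2]; return o+d*s[:,None]
us=np.arange(285,366,4)
for nm,s,v0,v1 in [('far',1,143,153),('near',-1,153,163)]:
    E=[(u,edge(u,v0,v1,s)) for u in us]; P=toplane(E,0.04)
    f=np.polyfit(P[:,1],P[:,0],1); print(nm,f, 'yaw',-np.arctan(f[0]), np.abs(P[:,0]-np.polyval(f,P[:,1])).max(), [round(e[1],1) for e in E[::4]])
us=[(264,0),]
# ends of stop
for v in range(151,157):
    row=g[v]; 
    a=255+np.argmax(np.diff(row[255:275])); b=372+np.argmin(np.diff(row[372:392])); print(v,a+.5,b+.5,toplane([(a+.5,v),(b+.5,v)],.04).round(4).tolist())
```

```text
[array([ 20, 112, 192], dtype=uint8), array([ 14, 176, 152], dtype=uint8), array([ 16, 121, 105], dtype=uint8), array([ 14, 159, 119], dtype=uint8), array([ 12, 163, 102], dtype=uint8), array([ 48,  10, 133], dtype=uint8)]
far [0.02803622 0.68486249] yaw -0.028028882249140057 0.0007239149985155402 [np.float64(146.7), np.float64(146.7), np.float64(147.5), np.float64(147.7), np.float64(148.3), np.float64(148.6)]
near [0.02611621 0.66338177] yaw -0.026110278916932197 0.00027506408783994907 [np.float64(156.4), np.float64(156.9), np.float64(157.2), np.float64(157.8), np.float64(158.0), np.float64(158.5)]
151 262.5 380.5 [[0.6775, 0.1333, 0.04], [0.6776, -0.1155, 0.04]]
152 262.5 380.5 [[0.6753, 0.1333, 0.04], [0.6754, -0.1154, 0.04]]
153 262.5 380.5 [[0.6731, 0.1332, 0.04], [0.6733, -0.1154, 0.04]]
154 262.5 380.5 [[0.671, 0.1331, 0.04], [0.6711, -0.1153, 0.04]]
155 262.5 380.5 [[0.6688, 0.1331, 0.04], [0.6689, -0.1153, 0.04]]
156 262.5 380.5 [[0.6666, 0.133, 0.04], [0.6668, -0.1153, 0.04]]
```

View pics/crop2.png

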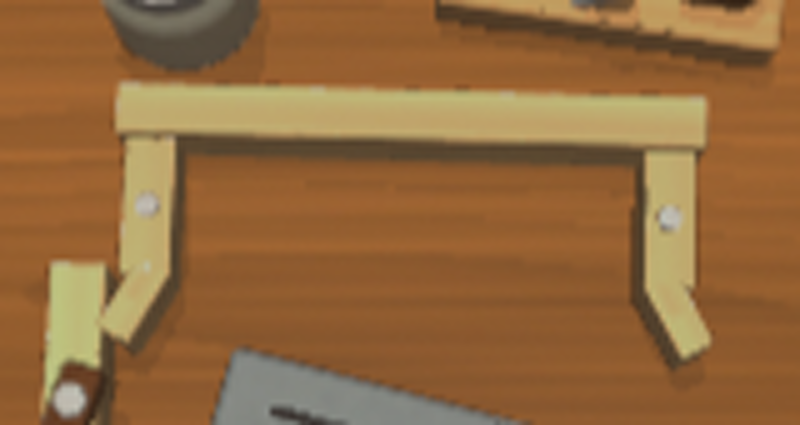

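The close crop confirms the larger grey supply with its panel toward the robot and its left end ahead. The berth and the pivot block with the button are at the left. Next is a refined supply fit.

```bash
cat >> h.py <<'E'
B0=np.array([0.6636,0.0089]); BY=-0.027
def b2w(p):
    p=np.asarray(p,float); c_,s_=np.cos(BY),np.sin(BY); return B0+p@np.array([[c_,s_],[-s_,c_]])
def w2b(p):
    p=np.asarray(p,float); c_,s_=np.cos(BY),np.sin(BY); return (p-B0)@np.array([[c_,-s_],[s_,c_]])
def toplane(c,uv,z):
    uv=np.array(uv,float).reshape(-1,1,2)
    n=cv2.undistortPoints(uv,c['intrinsics'],c['D']).reshape(-1,2)
    R=cv2.Rodrigues(np.array(c['rvec'],float))[0];t=np.array(c['tvec'],float).reshape(3)
    d=np.c_[n,np.ones(len(n))]@R; o=-R.T@t
    s=(z-o[2])/d[:,2]; return o+d*s[:,None]
def fit_supply(c,guess,iters=3,verbose=True):
    """refine supply pose (x,y,yaw) from top image: subpixel gradient edges on the rect outline at z=.065.
    sample normals, find strongest bright->dark edge; LSQ"""
    from scipy.optimize import least_squares
    g=cv2.GaussianBlur(cv2.cvtColor(c['color'],cv2.COLOR_RGB2LAB)[...,2].astype(np.float32),(0,0),0.7) # b channel: grey vs wood
    x,y,a=guess
    for it in range(iters):
        r=0.012 if it==0 else 0.006
        R=np.array([[np.cos(a),-np.sin(a)],[np.sin(a),np.cos(a)]])
        S=[];N=[]
        for yy in np.linspace(-.08,.08,33): S.append((.05,yy));N.append((1,0))
        for xx in np.linspace(-.04,.04,17):
            S.append((xx,.09));N.append((0,1));S.append((xx,-.09));N.append((0,-1))
        S=np.array(S);N=np.array(N,float)
        t=np.arange(-r,r+1e-9,0.0005)
        L=S[:,None,:]+t[None,:,None]*N[:,None,:]
        Wp=np.concatenate([L@R.T+[x,y],np.full(L.shape[:2]+(1,),.065)],-1)
        uv=proj(c,Wp.reshape(-1,3)).reshape(L.shape[0],-1,2).astype(np.float32)
        v=cv2.remap(g,uv[...,0],uv[...,1],cv2.INTER_CUBIC)
        d=np.gradient(v,axis=1); k=np.argmax(d,1); ok=d.max(1)>0.5*np.median(d.max(1))
        off=t[k]
        Q=(S+off[:,None]*N)@R.T+[x,y]
        def res(p):
            Rp=np.array([[np.cos(p[2]),-np.sin(p[2])],[np.sin(p[2]),np.cos(p[2])]])
            l=(Q-p[:2])@Rp
            return (((l-S)*N).sum(1)*1000)[ok]
        s=least_squares(res,[x,y,a],loss='soft_l1'); x,y,a=s.x
    b=w2b([x,y])
    if verbose: print('supply world',np.round([x,y,a],4),'berth mm',(b*1000).round(1),'relyaw',round(a-BY,4),'rms',np.sqrt(np.mean(res(s.x)**2)).round(2),ok.sum())
    return x,y,a
def sp2w(pose,p):
    x,y,a=pose; return np.array([x,y])+np.array([[np.cos(a),-np.sin(a)],[np.sin(a),np.cos(a)]])@np.array(p,float)
def overlay(c,pose,fn,box=None,f=3):
    im=cv2.cvtColor(c['color'],cv2.COLOR_RGB2BGR)
    u0,v0,u1,v1=box or (200,90,420,310)
    im=cv2.resize(im[v0:v1,u0:u1],None,fx=f,fy=f,interpolation=cv2.INTER_CUBIC)
    def pl(P,col):
        q=(proj(c,P)-[u0,v0]+.5)*f-.5; cv2.polylines(im,[q.round().astype(np.int32)],True,col,1)
    if pose is not None: pl([[*sp2w(pose,p),.065] for p in [(.05,.09),(.05,-.09),(-.05,-.09),(-.05,.09)]],(0,0,255))
    pl([[*b2w(p),.04] for p in [(0,.125),(0,-.125),(.02,-.125),(.02,.125)]],(255,0,0))
    pl([[*b2w(p),.035] for p in [(0,.099),(-.06,.099),(-.06,-.099),(0,-.099)]],(255,0,255))
    pl([[*b2w(p),.034] for p in [(-.055,.126),(-.13,.126),(-.13,.15),(-.055,.15)]],(0,255,0))
    cv2.imwrite('pics/'+fn,im)
E
python3 - <<'E'
from h import *
c=dict(np.load('/tmp/top0.npz'))
p=fit_supply(c,(0.499,0.0054,-0.26))
overlay(c,p,'ov0.png')
for yy in(.07,-.07): print(yy,sp2w(p,(-.05,yy)).round(4))
im=cv2.cvtColor(c['color'],cv2.COLOR_RGB2BGR)
# button bar
W=pts(c); m=(W[...,2]>.046)&(W[...,2]<.06); m[:,275:]=0;m[:,:225]=0;m[:195]=0;m[260:]=0
print(m.sum()); r=rect(W[m][:,:2]);print(r, cv2.boxPoints(r))
E
```

```text
supply world [ 0.5009  0.0046 -0.2596] berth mm [-162.6   -8.7] relyaw -0.2326 rms 0.47 67
0.07 [0.4705 0.0851]
-0.07 [ 0.4346 -0.0502]
421
((523.1217651367188, 154.85585021972656), (18.939687728881836, 91.61555480957031), 72.50707244873047) [[476.58588 159.59322]
 [563.9646  132.05467]
 [569.65765 150.11848]
 [482.27893 177.65703]]
```

View pics/ov0.png

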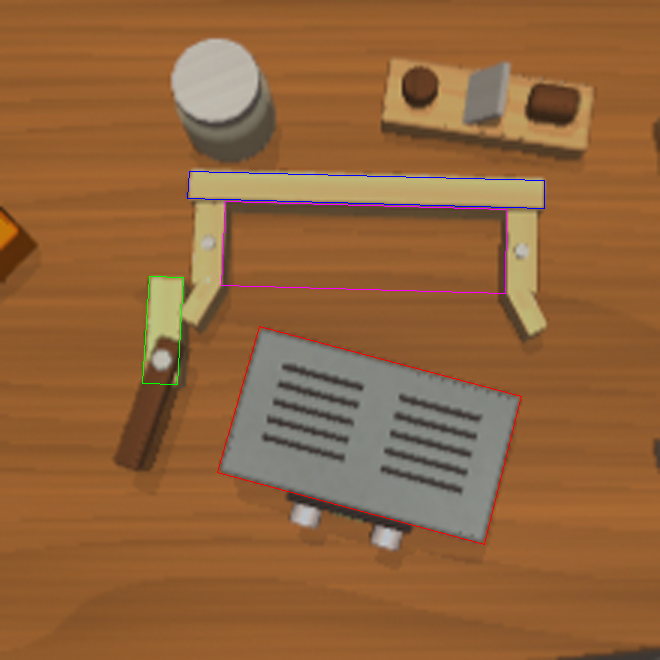

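Request:
play_rows:
  series:
    - [[1,0.03,0.066,0,0.14],[1,0.06,0.133,0,0.28],[1,0.09,0.2,0,0.42],[1,0.12,0.266,0,0.56],[1,0.15,0.333,0,0.7],[1,0.18,0.4,0,0.84],[1,0.21,0.466,0,0.98],[1,0.243,0.532,0,1.1]]
  force: 20

```text
t: 0.95
tool_pos: [0.3239, -0.2123, 0.2325]
orientation: [2.43, 1.991, 0.0]
force: [0.4, -0.5, -0.4]
opening: 0.0339
```

Request:
play_rows:
  series:
    - [[1,0,0,0,0],[1,0,0,0,0]]

```text
t: 1.15
tool_pos: [0.3241, -0.2134, 0.2327]
orientation: [2.432, 1.988, -0.001]
force: [-0.2, -0.7, 0.1]
opening: 0.0174
```

```bash
cat >> h.py <<'E'
def st():
    s=sensors.read_state(); R=cv2.Rodrigues(s['orientation'])[0]
    print('t',round(s['t'],2),'tcp',s['tool_pos'].round(4),'yhead',round(np.arctan2(R[1,1],R[0,1]),3),'z',R[:,2].round(3),'F',s['force'].round(1),'op',round(s['opening'],4)); return s
E
python3 -c "
from h import *
st()"
```

```text
t 1.15 tcp [ 0.3241 -0.2134  0.2327] yhead -0.2 z [ 0.    -0.001 -1.   ] F [-0.2 -0.7  0.1] op 0.0174
```

Request:
play_rows:
  series:
    - [[1,0.02,0.042,0,0],[1,0.04,0.084,0,0],[1,0.06,0.126,0,0],[1,0.076,0.163,0,0],[1,0.076,0.163,-0.05,0],[1,0.076,0.163,-0.1,0],[1,0.076,0.163,-0.15,0],[1,0.076,0.163,-0.2,0]]

```text
t: 1.95
tool_pos: [0.3996, -0.053, 0.0309]
orientation: [2.438, 1.98, 0.0]
force: [0.2, -0.5, -0.5]
opening: 0.0005
```

Request:
play_rows:
  series:
    - [[1,0,0,0,0],[1,0,0,0,0]]

```text
t: 2.15
tool_pos: [0.3988, -0.0523, 0.0326]
orientation: [-2.436, -1.98, 0.003]
force: [0.5, -0.4, 1.2]
opening: 0.0007
```

```bash
python3 -c "
from h import *
st()
c=read_camera('top'); overlay(c,None,'t1.png')
c=read_camera('wrist'); save(c,'w1.png')"
```

```text
t 2.15 tcp [ 0.3988 -0.0523  0.0326] yhead -0.206 z [-0.003  0.001 -1.   ] F [ 0.5 -0.4  1.2] op 0.0007
```

View pics/t1.png

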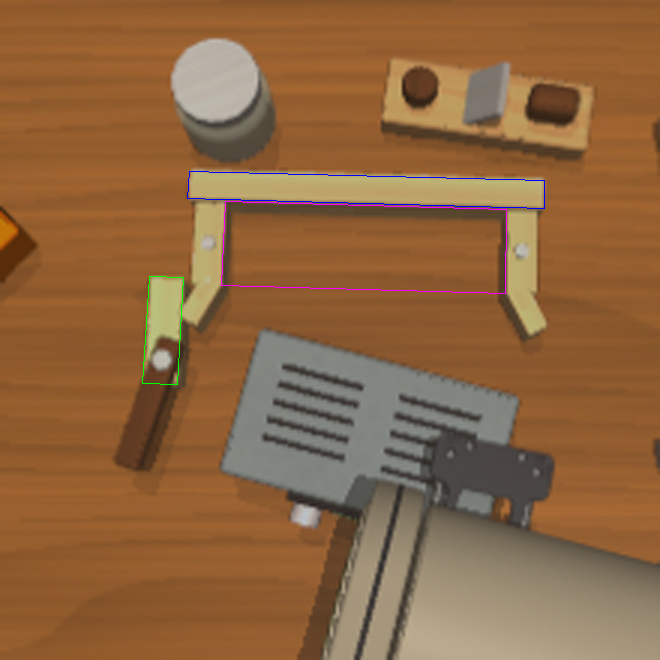

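View pics/w1.png

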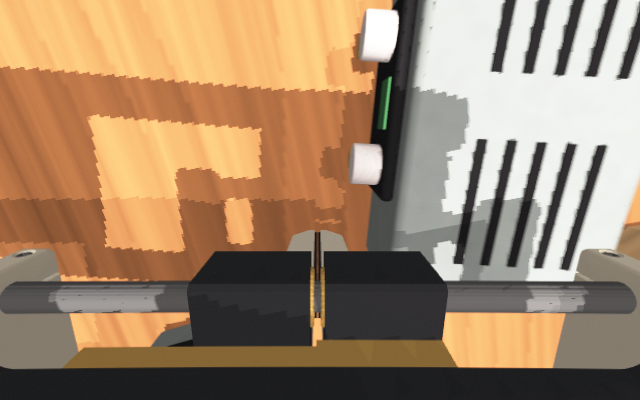

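Fingers are closed behind the right near corner, clear of the knobs. Knobs are at (378,35) and (365,165) in the wrist view. I'll push the right end first.

Request:
play_rows:
  series:
    - [[1,0.006,0,0,0],[1,0.012,0,0,0],[1,0.017,-0.001,0,0.02],[1,0.022,-0.001,0,0.04],[1,0.027,-0.001,0,0.06],[1,0.032,-0.002,0,0.08],[1,0.037,-0.002,0,0.1],[1,0.042,-0.002,0,0.12]]

```text
t: 3.05
tool_pos: [0.4413, -0.0535, 0.0325]
orientation: [-2.309, -2.129, 0.003]
force: [-5.5, -3.2, -0.5]
opening: 0.0005
```

```bash
python3 -c "
from h import *
st()
c=read_camera('top'); p=fit_supply(c,(0.512,0.0046,-.13),4); overlay(c,p,'t2.png')
"
```

```text
t 3.05 tcp [ 0.4413 -0.0535  0.0325] yhead -0.081 z [-0.002 -0.001 -1.   ] F [-5.5 -3.2 -0.5] op 0.0005
supply world [ 0.5145  0.0095 -0.1074] berth mm [-149.1   -3.4] relyaw -0.0804 rms 0.4 51
```

View pics/t2.png

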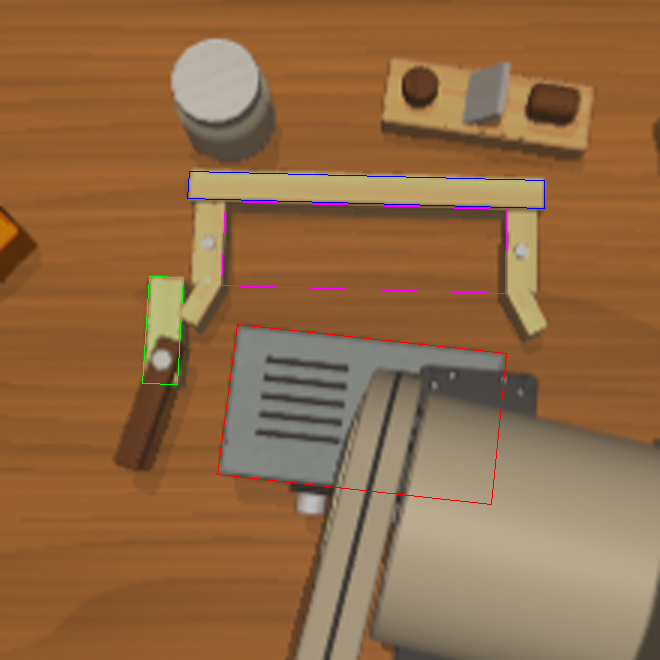

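The supply turned to -0.08 rad relative to the berth, and its offset is now -3.4 mm. I'll push on a little.

Request:
play_rows:
  series:
    - [[1,0.005,0,0,0.03],[1,0.01,0,0,0.06],[1,0.015,0,0,0.08],[1,0.02,0,0,0.1],[1,0.02,0,0,0.1]]

```text
t: 3.6
tool_pos: [0.4621, -0.0533, 0.0327]
orientation: [2.201, 2.241, -0.0]
force: [-0.4, -0.8, -0.1]
opening: 0.0001
```

```bash
python3 -c "
from h import *
st()
c=read_camera('top'); p=fit_supply(c,(0.525,0.0115,0.03),4); overlay(c,p,'t3.png')
"
```

```text
t 3.6 tcp [ 0.4621 -0.0533  0.0327] yhead 0.018 z [-0. -0. -1.] F [-0.4 -0.8 -0.1] op 0.0001
supply world [0.5273 0.0159 0.0253] berth mm [-136.4    3.3] relyaw 0.0523 rms 0.82 51
```

View pics/t3.png

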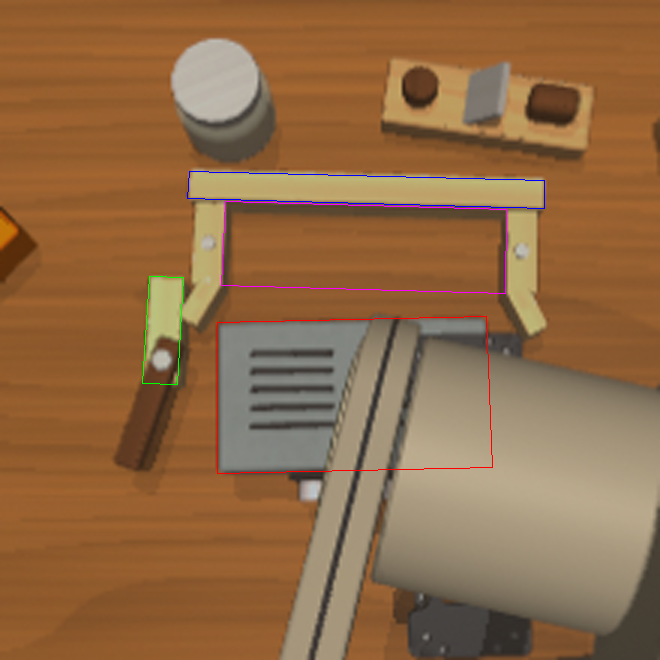

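Request:
play_rows:
  series:
    - [[1,-0.02,0,0,0],[1,-0.048,0,0,0],[1,-0.048,0.045,0,-0.01],[1,-0.048,0.09,0,-0.02],[1,-0.048,0.135,0,-0.02],[1,-0.048,0.142,0,-0.02],[1,-0.03,0.142,0,-0.02],[1,-0.018,0.142,0,-0.02]]

```text
t: 4.45
tool_pos: [0.4448, 0.0893, 0.0331]
orientation: [2.222, 2.219, 0.002]
force: [0.3, -0.1, 0.7]
opening: 0.0001
```

```bash
python3 -c "
from h import *
st()
c=read_camera('top'); p=fit_supply(c,(0.5273,0.0159,0.0253),4); overlay(c,p,'t4.png')
"
```

```text
t 4.45 tcp [0.4448 0.0893 0.0331] yhead -0.001 z [ 0.002  0.    -1.   ] F [ 0.3 -0.1  0.7] op 0.0001
supply world [0.5269 0.0164 0.0189] berth mm [-136.8    3.8] relyaw 0.0459 rms 0.39 54
```

View pics/t4.png

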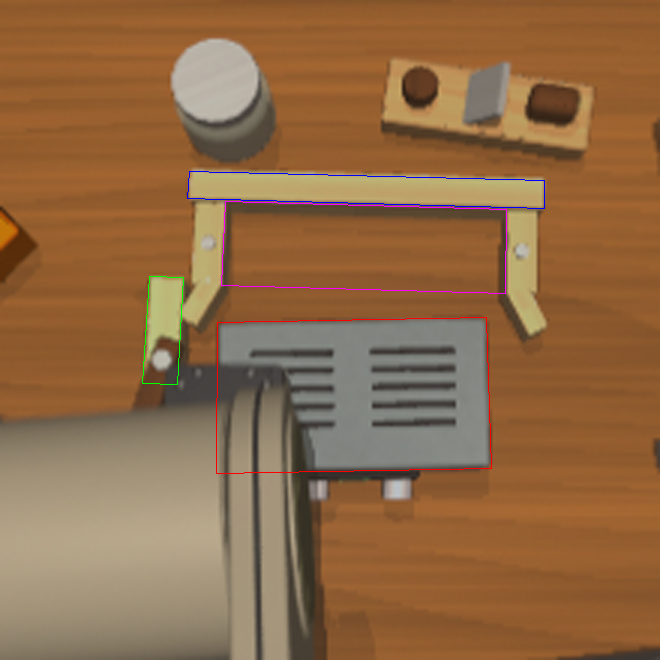

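Request:
play_rows:
  series:
    - [[1,0.006,0,0,0],[1,0.012,0,0,0],[1,0.017,0,0,-0.01],[1,0.022,0,0,-0.03],[1,0.027,0,0,-0.05],[1,0.032,0,0,-0.07],[1,0.037,0,0,-0.09],[1,0.037,0,0,-0.09]]

```text
t: 5.3
tool_pos: [0.4804, 0.089, 0.0323]
orientation: [-2.323, -2.114, 0.001]
force: [-0.9, 0.5, -0.3]
opening: 0.0007
```

Request:
play_rows:
  series:
    - [[1,-0.02,0,0,0],[1,-0.055,0,0,0],[1,-0.055,-0.045,0,0],[1,-0.055,-0.09,0,0],[1,-0.055,-0.135,0,0],[1,-0.055,-0.15,0,0]]

```text
t: 5.9
tool_pos: [0.4258, -0.0647, 0.0332]
orientation: [2.323, 2.112, -0.0]
force: [-0.1, 0.1, -0.4]
opening: 0.0003
```

```bash
python3 -c "
from h import *
st()
c=read_camera('top'); p=fit_supply(c,(0.538,0.0159,-0.09),4); overlay(c,p,'t5.png')
for yy in(.075,-.075): print(yy,sp2w(p,(-.05,yy)).round(4))
"
```

```text
t 5.9 tcp [ 0.4258 -0.0647  0.0332] yhead -0.095 z [ 0.002 -0.002 -1.   ] F [-0.1  0.1 -0.4] op 0.0003
supply world [ 0.5381  0.0095 -0.1148] berth mm [-125.5   -2.8] relyaw -0.0878 rms 0.5 59
0.075 [0.497  0.0897]
-0.075 [ 0.4798 -0.0593]
```

View pics/t5.png

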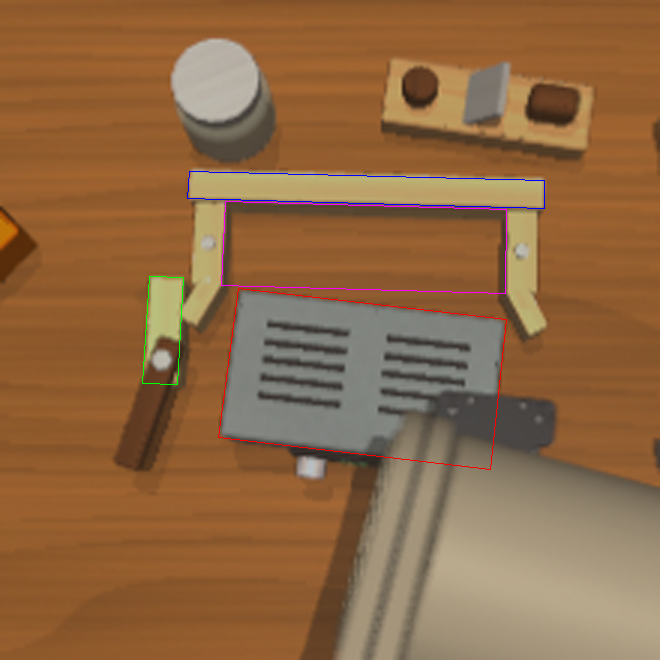

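Request:
play_rows:
  series:
    - [[1,0.017,0.004,0,0],[1,0.034,0.004,0,0.02],[1,0.04,0.004,0,0.04],[1,0.045,0.004,0,0.06],[1,0.05,0.004,0,0.08],[1,0.055,0.003,0,0.1],[1,0.06,0.003,0,0.12],[1,0.065,0.003,0,0.14]]

```text
t: 6.75
tool_pos: [0.4893, -0.0584, 0.0321]
orientation: [-2.166, -2.274, 0.004]
force: [-5.1, -3.0, 1.9]
opening: 0.0002
```

Request:
play_rows:
  series:
    - [[1,0,0,0,0],[1,-0.025,0,0,0],[1,-0.06,0,0,0],[1,-0.06,0.045,0,0],[1,-0.06,0.09,0,0],[1,-0.06,0.135,0,0],[1,-0.06,0.15,0,0]]

```text
t: 7.45
tool_pos: [0.4301, 0.0952, 0.0329]
orientation: [-2.166, -2.275, -0.002]
force: [-0.1, -0.8, 0.1]
opening: 0.0004
```

```bash
python3 -c "
from h import *
st()
c=read_camera('top'); p=fit_supply(c,(0.552,0.0159,0.05),4); overlay(c,p,'t6.png')
for yy in(.075,-.075): print(yy,sp2w(p,(-.05,yy)).round(4))
"
```

```text
t 7.45 tcp [0.4301 0.0952 0.0329] yhead 0.049 z [ 0.001  0.001 -1.   ] F [-0.1 -0.8  0.1] op 0.0004
supply world [0.5524 0.0175 0.056 ] berth mm [-111.4    5.6] relyaw 0.083 rms 0.94 61
0.075 [0.4983 0.0895]
-0.075 [ 0.5066 -0.0602]
```

View pics/t6.png

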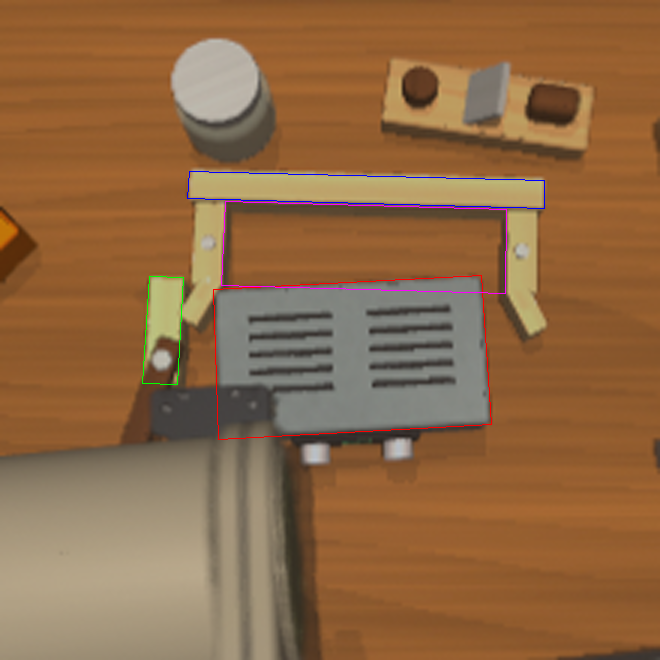

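Request:
play_rows:
  series:
    - [[1,0.023,-0.006,0,0],[1,0.044,-0.006,0,0],[1,0.051,-0.006,0,-0.02],[1,0.056,-0.006,0,-0.04],[1,0.061,-0.006,0,-0.06],[1,0.066,-0.006,0,-0.08],[1,0.071,-0.006,0,-0.1],[1,0.076,-0.006,0,-0.12]]

```text
t: 8.3
tool_pos: [0.5046, 0.0863, 0.0319]
orientation: [-2.301, -2.134, 0.003]
force: [-5.7, 3.9, 2.8]
opening: 0.0007
```

Request:
play_rows:
  series:
    - [[1,0,0,0,0],[1,-0.025,0,0,0],[1,-0.06,0,0,0],[1,-0.06,-0.045,0,0],[1,-0.06,-0.09,0,0],[1,-0.06,-0.135,0,0],[1,-0.06,-0.15,0,0]]

```text
t: 9.0
tool_pos: [0.4462, -0.0676, 0.033]
orientation: [2.302, 2.135, -0.0]
force: [-0.5, 0.1, 0.4]
opening: 0.0007
```

```bash
python3 -c "
from h import *
st()
c=read_camera('top'); p=fit_supply(c,(0.564,0.0119,-0.09),4); overlay(c,p,'t7.png')
for yy in(.075,-.075): print(yy,sp2w(p,(-.05,yy)).round(4))
"
```

```text
t 9.0 tcp [ 0.4462 -0.0676  0.033 ] yhead -0.075 z [ 0.001 -0.002 -1.   ] F [-0.5  0.1  0.4] op 0.0007
supply world [ 0.5648  0.0101 -0.0952] berth mm [-98.8  -1.5] relyaw -0.0682 rms 0.88 60
0.075 [0.5222 0.0895]
-0.075 [ 0.5079 -0.0598]
```

View pics/t7.png

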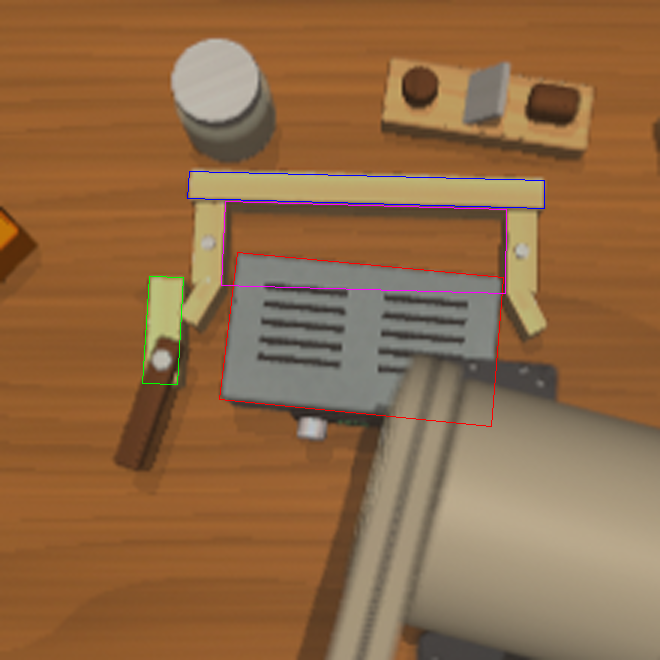

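Request:
play_rows:
  series:
    - [[1,0.02,0.007,0,0],[1,0.04,0.007,0,0.01],[1,0.046,0.007,0,0.03],[1,0.051,0.007,0,0.05],[1,0.056,0.007,0,0.07],[1,0.061,0.006,0,0.09],[1,0.066,0.006,0,0.11],[1,0.07,0.006,0,0.12]]

```text
t: 9.85
tool_pos: [0.5146, -0.0585, 0.0319]
orientation: [-2.165, -2.273, 0.005]
force: [-8.1, -5.5, 2.0]
opening: 0.0003
```

Request:
play_rows:
  series:
    - [[1,0,0,0,0],[1,-0.025,0,0,0],[1,-0.06,0,0,0],[1,-0.06,0.045,0,0],[1,-0.06,0.09,0,0],[1,-0.06,0.135,0,0],[1,-0.06,0.148,0,0]]

```text
t: 10.55
tool_pos: [0.4557, 0.0932, 0.0327]
orientation: [-2.165, -2.276, -0.001]
force: [0.2, -0.9, 1.2]
opening: 0.0007
```

```bash
python3 -c "
from h import *
st()
c=read_camera('top'); p=fit_supply(c,(0.578,0.0169,0.05),4); overlay(c,p,'t8.png')
for yy in(.075,-.075): print(yy,sp2w(p,(-.05,yy)).round(4))
"
```

```text
t 10.55 tcp [0.4557 0.0932 0.0327] yhead 0.05 z [ 0.     0.001 -1.   ] F [ 0.2 -0.9  1.2] op 0.0007
supply world [0.5773 0.0161 0.0543] berth mm [-86.5   4.8] relyaw 0.0813 rms 0.45 60
0.075 [0.5233 0.0883]
-0.075 [ 0.5314 -0.0615]
```

View pics/t8.png

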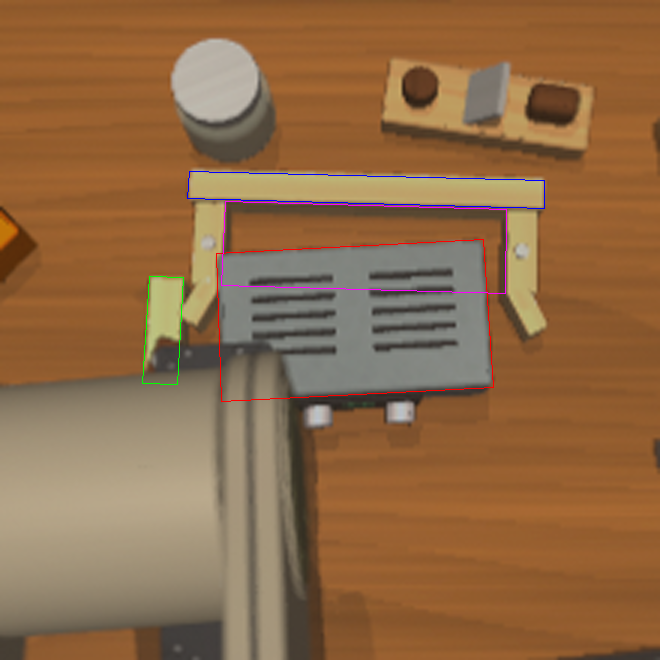

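Request:
play_rows:
  series:
    - [[1,0.023,-0.005,0,0],[1,0.044,-0.005,0,0],[1,0.051,-0.005,0,-0.02],[1,0.056,-0.005,0,-0.04],[1,0.061,-0.005,0,-0.06],[1,0.066,-0.005,0,-0.08],[1,0.071,-0.005,0,-0.1],[1,0.076,-0.005,0,-0.12]]

```text
t: 11.4
tool_pos: [0.5305, 0.0848, 0.0318]
orientation: [-2.301, -2.135, 0.004]
force: [-5.8, 3.5, 2.7]
opening: -0.0001
```

Request:
play_rows:
  series:
    - [[1,0,0,0,0],[1,-0.025,0,0,0],[1,-0.06,0,0,0],[1,-0.06,-0.045,0,0],[1,-0.06,-0.09,0,0],[1,-0.06,-0.135,0,0],[1,-0.06,-0.15,0,0]]

```text
t: 12.1
tool_pos: [0.4721, -0.069, 0.033]
orientation: [2.302, 2.135, -0.001]
force: [-0.3, 0.5, 1.0]
opening: 0.0006
```

```bash
python3 -c "
from h import *
st()
c=read_camera('top'); p=fit_supply(c,(0.589,0.0119,-0.09),4); overlay(c,p,'t9.png')
for yy in(.075,-.075): print(yy,sp2w(p,(-.05,yy)).round(4))
"
```

```text
t 12.1 tcp [ 0.4721 -0.069   0.033 ] yhead -0.075 z [ 0.001 -0.002 -1.   ] F [-0.3  0.5  1. ] op 0.0006
supply world [ 0.5902  0.0079 -0.0975] berth mm [-73.4  -2.9] relyaw -0.0705 rms 1.01 59
0.075 [0.5477 0.0875]
-0.075 [ 0.5331 -0.0618]
```

View pics/t9.png

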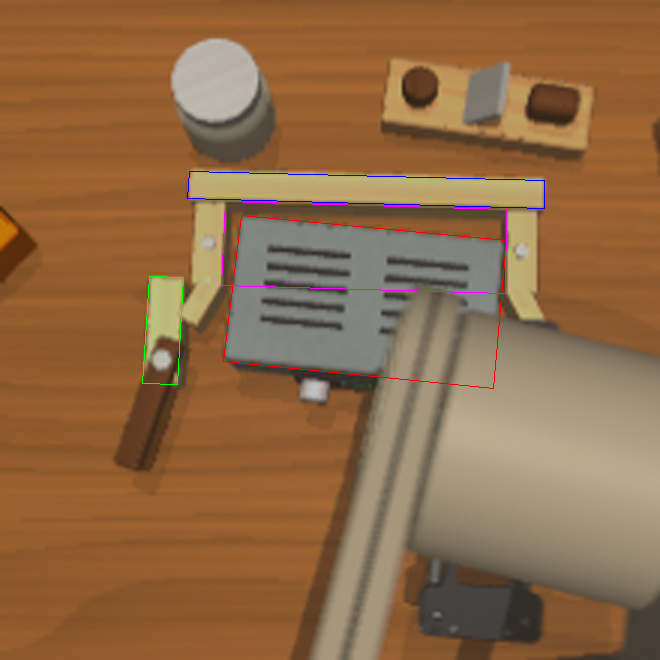

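Request:
play_rows:
  series:
    - [[1,0.02,0.007,0,0],[1,0.04,0.007,0,0.01],[1,0.045,0.007,0,0.03],[1,0.05,0.007,0,0.05],[1,0.055,0.007,0,0.07],[1,0.06,0.006,0,0.09],[1,0.065,0.006,0,0.11],[1,0.068,0.006,0,0.12]]

```text
t: 12.95
tool_pos: [0.5389, -0.0595, 0.0319]
orientation: [-2.166, -2.273, 0.004]
force: [-5.4, -3.2, 1.8]
opening: 0.0002
```

Request:
play_rows:
  series:
    - [[1,0,0,0,0],[1,-0.025,0,0,0],[1,-0.06,0,0,0],[1,-0.06,0.045,0,0],[1,-0.06,0.09,0,0],[1,-0.06,0.135,0,0],[1,-0.06,0.148,0,0]]

```text
t: 13.65
tool_pos: [0.4799, 0.0923, 0.0328]
orientation: [-2.165, -2.276, -0.002]
force: [0.3, -0.6, 0.2]
opening: 0.0002
```

```bash
python3 -c "
from h import *
st()
c=read_camera('top'); p=fit_supply(c,(0.601,0.0129,0.05),4); overlay(c,p,'t10.png')
for yy in(.075,-.075): print(yy,sp2w(p,(-.05,yy)).round(4))
for yy in(.09,-.09): print(yy,w2b(sp2w(p,(.05,yy))).round(4))
"
```

```text
t 13.65 tcp [0.4799 0.0923 0.0328] yhead 0.05 z [ 0.001  0.001 -1.   ] F [ 0.3 -0.6  0.2] op 0.0002
supply world [ 0.6068  0.0161 -0.0202] berth mm [-57.    5.6] relyaw 0.0068 rms 1.41 63
0.075 [0.5583 0.092 ]
-0.075 [ 0.5552 -0.0579]
0.09 [-0.0076  0.096 ]
-0.09 [-0.0064 -0.084 ]
```

View pics/t10.png

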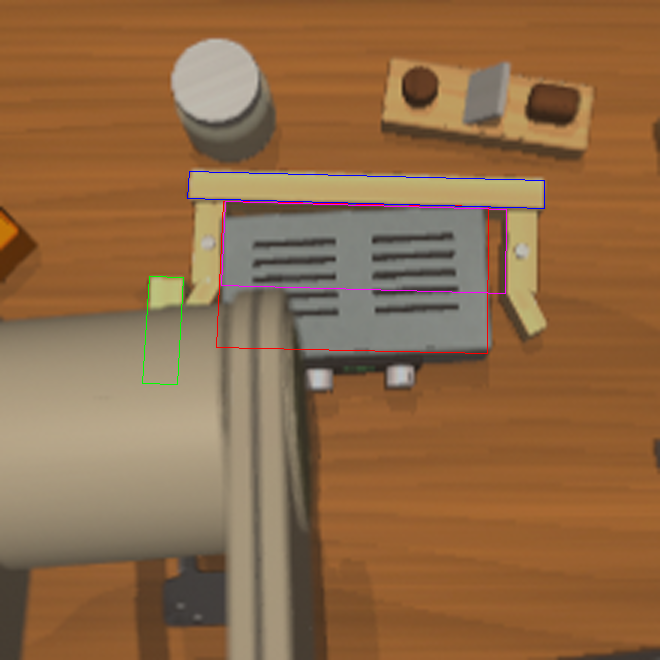

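```bash
sed -i 's/d=np.gradient(v,axis=1); k=np.argmax(d,1); ok=d.max(1)>0.5\*np.median(d.max(1))/v0=np.median(v[:,:4]); k=np.argmax(v>v0+TH,1); ok=(k>1)\&(np.abs(v[:,0]-v0)<4)/' h.py; sed -i '1a TH=9' h.py
cat >> h.py <<'E'
def rep(p):
    for yy in(.075,-.075): print('face',yy,sp2w(p,(-.05,yy)).round(4))
    for yy in(.09,-.09): print('far',yy,w2b(sp2w(p,(.05,yy))).round(4))
E
python3 -c "
from h import *
c=read_camera('top'); p=fit_supply(c,(0.601,0.0139,0.035),6); overlay(c,p,'t11.png');rep(p)
l=cv2.cvtColor(c['color'],cv2.COLOR_RGB2LAB)[...,2]; print(l[240,355-20:300:1] if 0 else l[155:172,330], l[180,355:380])
c0=dict(np.load('/tmp/top0.npz')); fit_supply(c0,(0.499,0.0054,-0.26),6)
"
```

```text
supply world [0.6027 0.0156 0.0329] berth mm [-61.1   5. ] relyaw 0.0599 rms 0.8 60
face 0.075 [0.5503 0.0889]
face -0.075 [ 0.5552 -0.061 ]
far 0.09 [-0.0165  0.0979]
far -0.09 [-0.0058 -0.0818]
[162 161 159 151 136 131 130 130 131 130 130 130 130 130 131 131 130] [131 131 130 131 131 130 130 139 163 163 163 151 145 145 161 161 161 161
 161 161 160 162 161 161 158]
supply world [ 0.5001  0.0048 -0.2627] berth mm [-163.3   -8.5] relyaw -0.2357 rms 0.73 67
```

View pics/t11.png

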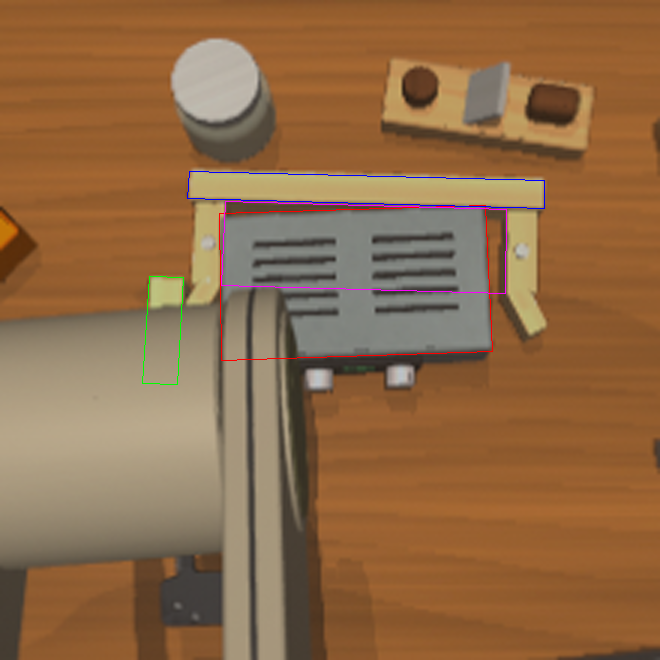

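Request:
play_rows:
  series:
    - [[1,0.023,-0.005,0,0],[1,0.044,-0.005,0,0],[1,0.051,-0.005,0,-0.02],[1,0.055,-0.005,0,-0.03],[1,0.059,-0.005,0,-0.05],[1,0.063,-0.005,0,-0.06],[1,0.066,-0.005,0,-0.07],[1,0.066,-0.005,0,-0.07]]

```text
t: 14.55
tool_pos: [0.5451, 0.0836, 0.032]
orientation: [-2.247, -2.193, 0.003]
force: [-3.0, 2.7, 0.9]
opening: 0.0004
```

Request:
play_rows:
  series:
    - [[1,-0.025,0,0,0],[1,-0.06,0,0,0],[1,-0.06,-0.045,0,0],[1,-0.06,-0.09,0,0],[1,-0.06,-0.135,0,0],[1,-0.06,-0.148,0,0]]

```text
t: 15.15
tool_pos: [0.486, -0.0681, 0.0329]
orientation: [2.249, 2.191, -0.001]
force: [-0.1, 0.5, -0.3]
opening: 0.0005
```

```bash
python3 -c "
from h import *
st()
c=read_camera('top'); p=fit_supply(c,(0.609,0.0119,-0.05),6); overlay(c,p,'t12.png');rep(p)
"
```

```text
t 15.15 tcp [ 0.486  -0.0681  0.0329] yhead -0.026 z [ 0.    -0.001 -1.   ] F [-0.1  0.5 -0.3] op 0.0005
supply world [ 0.6075  0.0127 -0.0335] berth mm [-56.2   2.3] relyaw -0.0065 rms 0.46 58
face 0.075 [0.56   0.0894]
face -0.075 [ 0.555  -0.0606]
far 0.09 [-0.0056  0.092 ]
far -0.09 [-0.0068 -0.088 ]
```

View pics/t12.png

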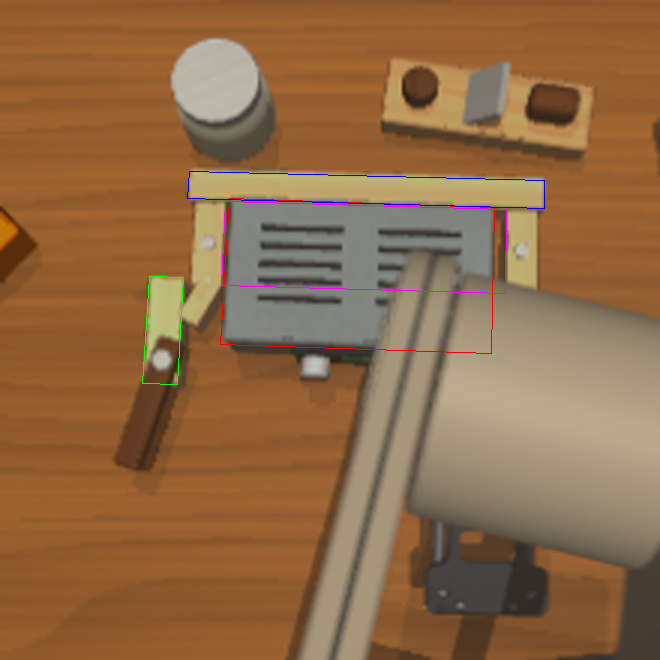

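Request:
play_rows:
  series:
    - [[1,0.022,0.007,0,0],[1,0.044,0.007,0,0],[1,0.05,0.007,0,0],[1,0.053,0.007,0,0.01],[1,0.055,0.007,0,0.02],[1,0.057,0.007,0,0.03],[1,0.059,0.007,0,0.03]]

```text
t: 15.9
tool_pos: [0.5436, -0.0573, 0.0321]
orientation: [-2.211, -2.229, 0.004]
force: [-6.5, -3.6, 4.1]
opening: 0.0006
```

Request:
play_rows:
  series:
    - [[1,-0.025,0,0,0],[1,-0.06,0,0,0],[1,-0.06,0.045,0,0],[1,-0.06,0.09,0,0],[1,-0.06,0.135,0,0],[1,-0.06,0.148,0,0]]

```text
t: 16.5
tool_pos: [0.4844, 0.0941, 0.0326]
orientation: [-2.21, -2.232, -0.001]
force: [1.2, -0.3, -0.5]
opening: 0.0006
```

```bash
python3 -c "
from h import *
st()
c=read_camera('top'); p=fit_supply(c,(0.610,0.0119,0.0),6); overlay(c,p,'t13.png');rep(p)
"
```

```text
t 16.5 tcp [0.4844 0.0941 0.0326] yhead 0.01 z [-0.     0.001 -1.   ] F [ 1.2 -0.3 -0.5] op 0.0006
supply world [ 0.6094  0.0136 -0.0119] berth mm [-54.3   3.3] relyaw 0.0151 rms 0.45 60
face 0.075 [0.5603 0.0892]
face -0.075 [ 0.5585 -0.0608]
far 0.09 [-0.0056  0.094 ]
far -0.09 [-0.0029 -0.086 ]
```

View pics/t13.png

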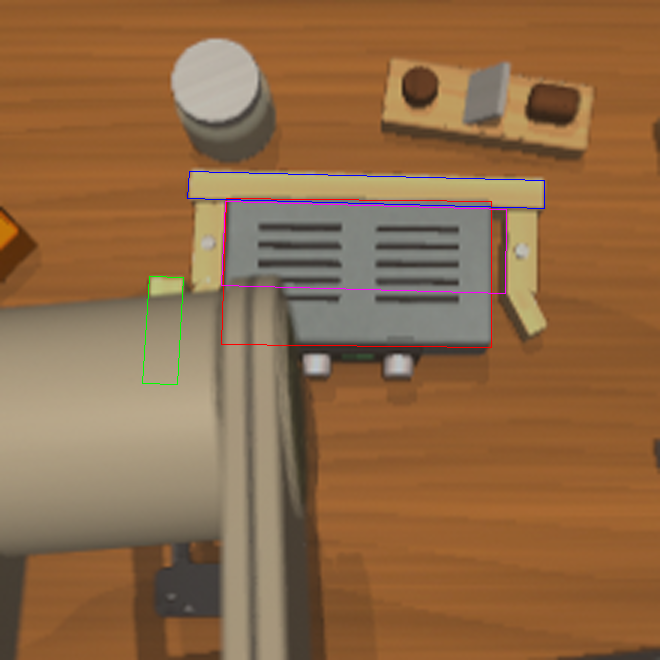

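Request:
play_rows:
  series:
    - [[1,0.023,-0.006,0,0],[1,0.046,-0.006,0,0],[1,0.056,-0.006,0,-0.01],[1,0.06,-0.006,0,-0.02],[1,0.062,-0.006,0,-0.03],[1,0.064,-0.006,0,-0.03],[1,0.065,-0.006,0,-0.03]]

```text
t: 17.25
tool_pos: [0.5485, 0.0848, 0.0321]
orientation: [-2.245, -2.193, 0.004]
force: [-7.3, 3.5, 6.6]
opening: 0.0006
```

Request:
play_rows:
  series:
    - [[1,0.001,0,0,0],[1,0.002,0,0,0],[1,0.002,0,0,0]]

```text
t: 17.55
tool_pos: [0.5486, 0.0849, 0.0321]
orientation: [-2.243, -2.192, 0.008]
force: [-18.3, 1.2, 14.6]
opening: 0.0004
```

The left end is firmly on the stop: force rose to 18 N with no motion. Right end next.

Request:
play_rows:
  series:
    - [[1,-0.025,0,0,0],[1,-0.06,0,0,0],[1,-0.06,-0.045,0,0],[1,-0.06,-0.09,0,0],[1,-0.06,-0.135,0,0],[1,-0.06,-0.142,0,0],[1,-0.03,-0.142,0,0],[1,-0.015,-0.142,0,0]]

```text
t: 18.35
tool_pos: [0.5381, -0.0575, 0.0326]
orientation: [2.249, 2.193, 0.001]
force: [-1.0, 1.2, 1.0]
opening: 0.0007
```

Request:
play_rows:
  series:
    - [[1,0.004,0,0,0],[1,0.007,0,0,0],[1,0.009,0,0,0],[1,0.01,0,0,0],[1,0.011,0,0,0]]

```text
t: 18.85
tool_pos: [0.5451, -0.057, 0.0321]
orientation: [-2.243, -2.193, 0.008]
force: [-19.4, -2.5, 16.4]
opening: 0.0005
```

Request:
play_rows:
  series:
    - [[1,-0.02,0,0,0],[1,-0.06,0,0,0],[1,-0.06,0,0.05,0],[1,-0.06,-0.03,0.1,0],[1,-0.1,-0.08,0.15,0],[1,-0.1,-0.13,0.15,0],[1,-0.1,-0.18,0.15,0],[1,-0.1,-0.2,0.15,0]]

```text
t: 19.65
tool_pos: [0.448, -0.2585, 0.184]
orientation: [2.245, 2.195, 0.001]
force: [0.5, 0.0, -0.3]
opening: 0.0001
```

```bash
python3 -c "
from h import *
st()
c=read_camera('top'); p=fit_supply(c,(0.6136,0.0112,-0.027),6); overlay(c,p,'t14.png',(200,140,400,290),4);rep(p); np.savez('/tmp/top14.npz',**c)
W=pts(c);m=(W[...,2]>.058)&(W[...,2]<.075)&(W[...,0]>.5)&(W[...,0]<.72)&(abs(W[...,1])<.13);P=W[m];print(np.percentile(P[:,2],[1,50,99]));A=np.c_[P[:,:2]-P[:,:2].mean(0),np.ones(len(P))];print('tilt',np.linalg.lstsq(A,P[:,2],rcond=None)[0])
c=read_camera('scene'); save(c,'s14.png')
"
```

```text
t 19.65 tcp [ 0.448  -0.2585  0.184 ] yhead -0.022 z [ 0.002 -0.001 -1.   ] F [ 0.5  0.  -0.3] op 0.0001
supply world [ 0.6117  0.0133 -0.0252] berth mm [-52.   3.] relyaw 0.0018 rms 0.51 67
face 0.075 [0.5636 0.0895]
face -0.075 [ 0.5598 -0.0604]
far 0.09 [-0.0022  0.0931]
far -0.09 [-0.0019 -0.0869]
[0.0592668  0.06535523 0.06858985]
tilt [ 8.74875453e-04 -9.49743471e-05  6.52586417e-02]
```

View pics/t14.png

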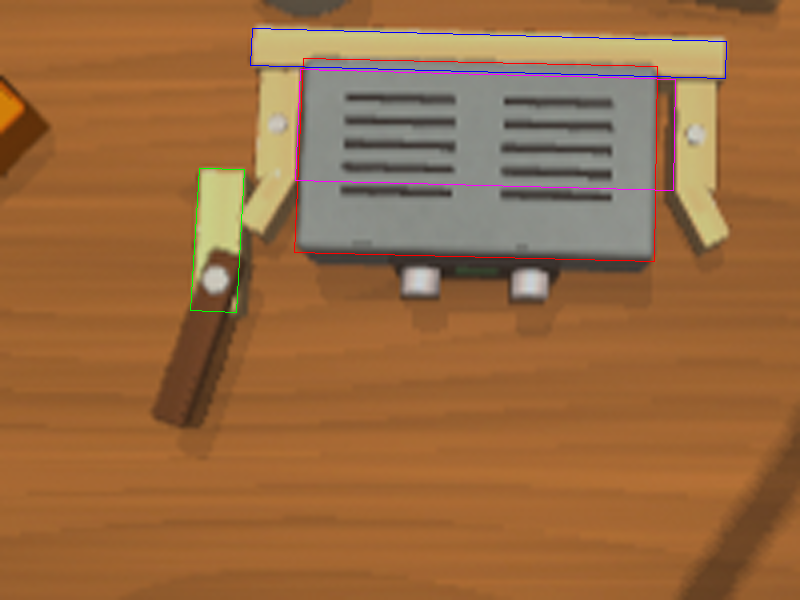

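View pics/s14.png

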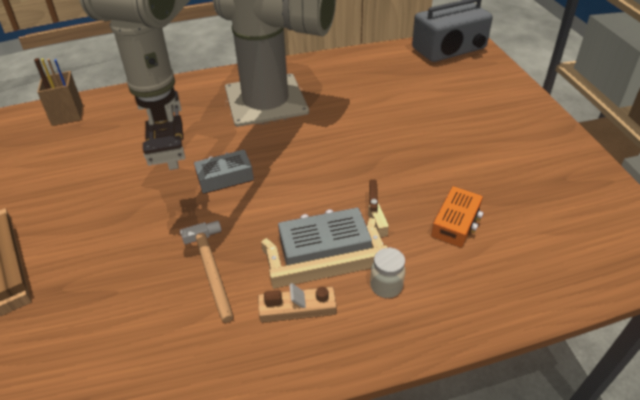

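The top view shows the supply square in the berth, rel. yaw 0.002. The button is still open, with its tip near (180,420) in the crop. The uniform ~2 mm gap at both ends is within fit bias, since both ends stopped hard under force. I'll re-check the left end by touch.

Request:
play_rows:
  series:
    - [[1,0.01,0.049,0,0],[1,0.02,0.097,0,0],[1,0.03,0.145,0,0],[1,0.04,0.193,0,0],[1,0.05,0.241,0,0],[1,0.06,0.289,0,0],[1,0.07,0.337,0,0],[1,0.074,0.343,-0.02,0]]

```text
t: 20.55
tool_pos: [0.5235, 0.0919, 0.165]
orientation: [2.24, 2.201, 0.008]
force: [0.8, -0.9, -0.2]
opening: 0.0007
```

Request:
play_rows:
  series:
    - [[1,0,0,-0.045,0],[1,0,0,-0.09,0],[1,0,0,-0.13,0],[1,0,0,-0.13,0]]

```text
t: 20.95
tool_pos: [0.5158, 0.0862, 0.026]
orientation: [-2.24, -2.191, 0.015]
force: [-1.1, 0.0, -0.2]
opening: 0.0008
```

Request:
play_rows:
  series:
    - [[1,0.012,0,0.007,0],[1,0.022,0,0.007,0],[1,0.027,0,0.007,0],[1,0.029,0,0.007,0],[1,0.031,0,0.007,0],[1,0.032,0,0.007,0],[1,0.032,0,0.007,0]]

```text
t: 21.65
tool_pos: [0.5495, 0.0864, 0.0412]
orientation: [-2.24, -2.191, 0.013]
force: [-36.5, -0.6, 31.7]
opening: 0.0006
```

Request:
play_rows:
  series:
    - [[1,-0.02,0,0,0],[1,-0.06,0,0,0],[1,-0.06,0,0.05,0],[1,-0.08,0.02,0.1,0],[1,-0.08,0.02,0.1,0]]

```text
t: 22.15
tool_pos: [0.4771, 0.1074, 0.1467]
orientation: [2.242, 2.192, 0.013]
force: [0.9, -1.0, 0.2]
opening: 0.0006
```

```bash
python3 -c "
from h import *
st()
c=read_camera('wrist'); save(c,'w15.png'); np.savez('/tmp/w15.npz',**c)
piv=b2w([-.116,.134]); print('pivot',piv)
for a in (1.87,1.6,1.2,.8,.4,0): print(a, b2w(np.array([-.116,.134])+.07*np.array([-np.sin(a),-np.cos(a)])).round(4))
"
```

```text
t 22.15 tcp [0.4771 0.1074 0.1467] yhead -0.023 z [ 0.01   0.002 -1.   ] F [ 0.9 -1.   0.2] op 0.0006
pivot [0.55125984 0.14598278]
1.87 [0.485  0.1684]
1.6 [0.4814 0.1499]
1.2 [0.4854 0.1224]
0.8 [0.4997 0.0986]
0.4 [0.5223 0.0823]
0 [0.5494 0.076 ]
```

View pics/w15.png

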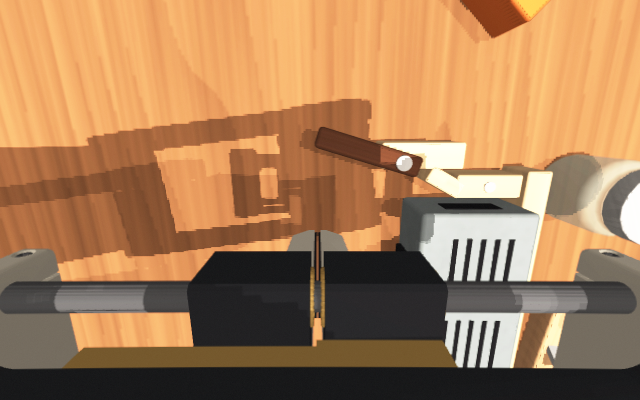

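```bash
python3 -c "
from h import *
s=st(); t0=s['tool_pos'][:2]
for a in [2.1,1.87,1.6,1.4,1.2,1.0,.8,.6,.4,.2,.1,0]:
    d=np.array([-np.sin(a),-np.cos(a)]);n=np.array([-np.cos(a),np.sin(a)])
    off=-.0175*np.sin(a)+.0075*np.cos(a)
    r=.055 if a>1.3 else .062-off*np.clip((1.3-a)/.6,0,1)
    w=b2w(np.array([-.116,.134])+r*d+n*(.009+.0175*abs(np.cos(a))+.0075*np.sin(a)))
    print(a,w.round(4))
"
```

```text
t 22.2 tcp [0.4772 0.1073 0.1458] yhead -0.022 z [ 0.009  0.002 -1.   ] F [1.4 0.7 0.1] op 0.0004
2.1 [0.5174 0.1957]
1.87 [0.506  0.1838]
1.6 [0.4973 0.1661]
1.4 [0.4941 0.1573]
1.2 [0.4832 0.1453]
1.0 [0.4808 0.1323]
0.8 [0.4831 0.1194]
0.6 [0.4903 0.109 ]
0.4 [0.5001 0.1012]
0.2 [0.5112 0.0956]
0.1 [0.5172 0.0936]
0 [0.5233 0.0922]
```

Request:
play_rows:
  series:
    - [[1,0.01,0.048,0,0],[1,0.02,0.096,0,0],[1,0.02,0.1,-0.045,0],[1,0.02,0.1,-0.09,0],[1,0.02,0.1,-0.1,0],[1,0.02,0.1,-0.1,0]]

```text
t: 22.8
tool_pos: [0.4928, 0.205, 0.0375]
orientation: [-2.245, -2.194, 0.007]
force: [0.0, -0.1, -1.3]
opening: 0.0008
```

```bash
python3 -c "
from h import *
s=st()
c=read_camera('top'); overlay(c,None,'t16.png')
"
```

```text
t 22.8 tcp [0.4928 0.205  0.0375] yhead -0.023 z [-0.005 -0.002 -1.   ] F [ 0.  -0.1 -1.3] op 0.0008
```

View pics/t16.png

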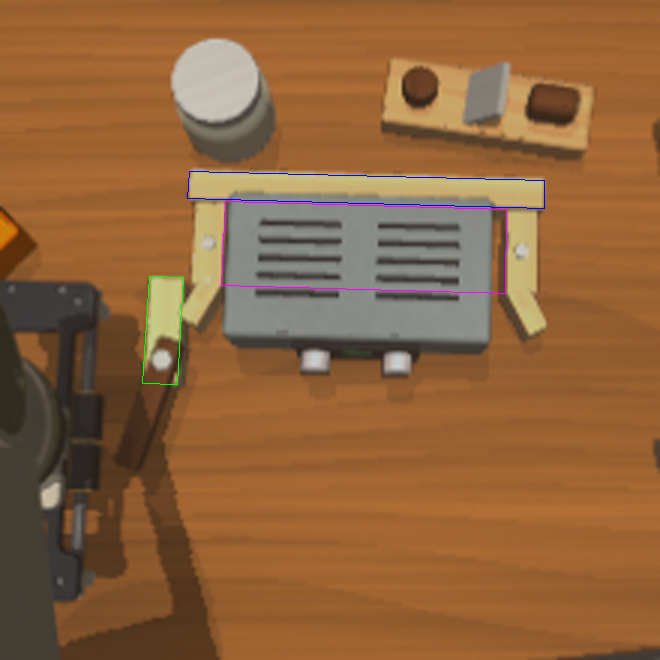

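Request:
play_rows:
  series:
    - [[1,0.004,-0.012,0.005,0],[1,0.003,-0.022,0.006,0],[1,0.002,-0.031,0.006,0],[1,0.001,-0.04,0.006,0],[1,-0.003,-0.048,0.006,0],[1,-0.008,-0.055,0.006,0],[1,-0.01,-0.062,0.006,0],[1,-0.011,-0.07,0.006,0]]

```text
t: 23.65
tool_pos: [0.4829, 0.1353, 0.0454]
orientation: [-2.246, -2.196, 0.001]
force: [1.0, 1.9, 0.1]
opening: 0.0006
```

```bash
python3 -c "
from h import *
s=st()
c=read_camera('top'); overlay(c,None,'t17.png')
c=read_camera('wrist'); save(c,'w17.png')
"
```

```text
t 23.65 tcp [0.4829 0.1353 0.0454] yhead -0.023 z [-0.001 -0.    -1.   ] F [1.  1.9 0.1] op 0.0006
```

View pics/t17.png

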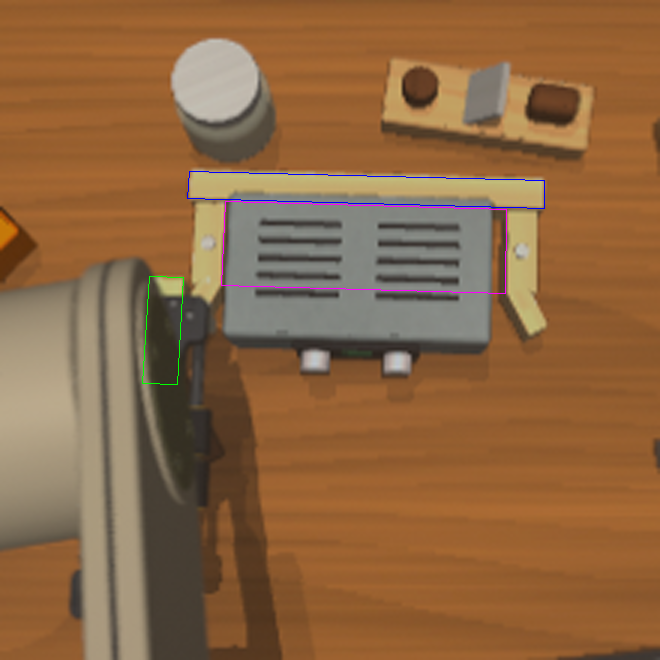

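View pics/w17.png

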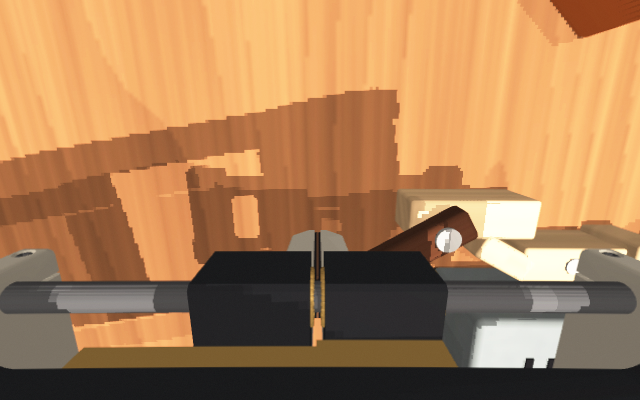

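Request:
play_rows:
  series:
    - [[1,0,-0.008,0,0],[1,0,-0.015,0,0],[1,0.003,-0.021,0,0],[1,0.007,-0.026,0,0],[1,0.012,-0.03,0,0],[1,0.017,-0.034,0,0],[1,0.023,-0.037,0,0],[1,0.028,-0.04,0,0]]

```text
t: 24.55
tool_pos: [0.5121, 0.0954, 0.0454]
orientation: [-2.247, -2.195, 0.001]
force: [-1.6, 1.5, -0.2]
opening: 0.0007
```

Request:
play_rows:
  series:
    - [[1,0.005,-0.002,0,0],[1,0.009,-0.003,0,0],[1,0.012,-0.003,0,0],[1,0.014,-0.003,0,0]]

```text
t: 24.95
tool_pos: [0.5258, 0.0927, 0.0456]
orientation: [-2.247, -2.196, 0.001]
force: [-7.8, -2.1, 2.3]
opening: 0.0003
```

Request:
play_rows:
  series:
    - [[1,0.001,0,0,0],[1,0.002,0,0,0],[1,0.002,0,0,0]]

```text
t: 25.25
tool_pos: [0.5259, 0.0926, 0.0454]
orientation: [-2.245, -2.194, 0.005]
force: [-10.6, -3.2, 7.5]
opening: 0.0007
```

Request:
play_rows:
  series:
    - [[1,-0.02,0,0,0],[1,-0.06,0,0,0],[1,-0.07,0,0.05,0],[1,-0.08,-0.045,0.09,0],[1,-0.08,-0.095,0.12,0],[1,-0.08,-0.145,0.12,0],[1,-0.08,-0.195,0.12,0],[1,-0.08,-0.245,0.12,0]]

```text
t: 26.05
tool_pos: [0.4486, -0.1371, 0.1672]
orientation: [2.243, 2.194, 0.003]
force: [1.0, -0.2, -0.3]
opening: 0.0002
```

Request:
play_rows:
  series:
    - [[1,0,-0.045,0,0],[1,0,-0.09,0,0],[1,0,-0.1,0,0],[1,0,-0.1,0,0]]

```text
t: 26.45
tool_pos: [0.4478, -0.2364, 0.1657]
orientation: [2.249, 2.192, 0.0]
force: [0.4, 0.1, -0.5]
opening: 0.0001
```

```bash
python3 -c "
from h import *
s=st()
c=read_camera('top'); p=fit_supply(c,(0.6136,0.0112,-0.027),6); rep(p)
W=pts(c);m=(W[...,2]>.046)&(W[...,2]<.058)&(W[...,0]>.5)&(W[...,0]<.575)&(W[...,1]>.05)&(W[...,1]<.165);P=W[m]
r=rect(P[:,:2]);print(r)
tip=lambda a:b2w(np.array([-.116,.134])+.076*np.array([-np.sin(a),-np.cos(a)]))
im=None
overlay(c,p,'t18.png',(220,140,400,270),4)
im=cv2.imread('pics/t18.png')
B=[b2w(np.array([-.116,.134])+np.array(q))for q in[(-.009,0),(.009,0),(.009,-.076),(-.009,-.076)]]
q=(proj(c,[[*b,.053] for b in B])-[220,140]+.5)*4-.5
cv2.polylines(im,[q.round().astype(np.int32)],True,(255,255,0),1);cv2.imwrite('pics/t18.png',im)
c=read_camera('scene'); save(c,'s18.png')
"
```

```text
t 26.45 tcp [ 0.4478 -0.2364  0.1657] yhead -0.026 z [ 0.001 -0.    -1.   ] F [ 0.4  0.1 -0.5] op 0.0001
supply world [ 0.6117  0.0133 -0.0264] berth mm [-52.   3.] relyaw 0.0006 rms 0.47 67
face 0.075 [0.5637 0.0896]
face -0.075 [ 0.5597 -0.0604]
far 0.09 [-0.0021  0.093 ]
far -0.09 [-0.002 -0.087]
((554.3635864257812, 106.56134796142578), (110.26828002929688, 25.71613121032715), 88.34746551513672)
```

View pics/t18.png

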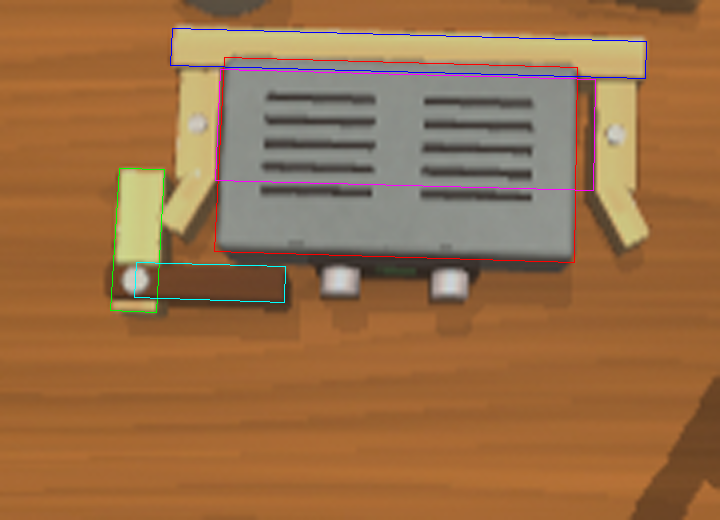

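View pics/s18.png

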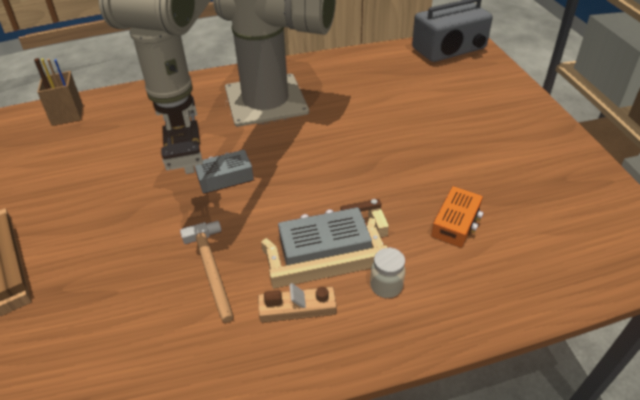

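The top view shows the bar on the cyan shut outline, with the supply square behind it. As an independent check of the ~2 mm bias, I'll register the supply's slots against the first picture.

```bash
cat > reg.py <<'E'
from h import *
def rectify(c,pose):
    x,y=np.meshgrid(np.arange(-.04,.0401,.0005),np.arange(-.08,.0801,.0005))
    L=np.stack([x,y],-1).reshape(-1,2); a=pose[2]
    R=np.array([[np.cos(a),-np.sin(a)],[np.sin(a),np.cos(a)]])
    w=L@R.T+pose[:2]; uv=proj(c,np.c_[w,np.full(len(w),.065)]).astype(np.float32).reshape(x.shape+(2,))
    return cv2.remap(cv2.cvtColor(c['color'],cv2.COLOR_RGB2GRAY),uv[...,0],uv[...,1],cv2.INTER_CUBIC)
c0=dict(np.load('/tmp/top0.npz')); p0=(.5009,.0046,-.2596)   # gradient fit, rms .47
c=read_camera('top'); p=(.6136,.0133,-.027)
A=rectify(c0,p0);B=rectify(c,p)
cc,M=cv2.findTransformECC(A,B,np.eye(2,3,dtype=np.float32),cv2.MOTION_EUCLIDEAN,(3,200,1e-7),None,5)
ctr=np.array([(A.shape[1]-1)/2,(A.shape[0]-1)/2]); d=(M[:,:2]@ctr+M[:,2]-ctr)*.0005
a=p[2]+np.arctan2(M[1,0],M[0,0])
w=np.array(p[:2])+np.array([[np.cos(p[2]),-np.sin(p[2])],[np.sin(p[2]),np.cos(p[2])]])@d
pp=(w[0],w[1],a); print(cc,np.round(pp,4),(w2b(w)*1000).round(2),'relyaw',a-BY); rep(pp)
E
python3 reg.py
```

```text
0.974749050656882 [ 0.6136  0.0129 -0.0249] [-50.13   2.67] relyaw 0.0020827819
face 0.075 [0.5654 0.0891]
face -0.075 [ 0.5617 -0.0608]
far 0.09 [-0.0003  0.0928]
far -0.09 [ 0.0001 -0.0872]
```

```bash
python3 -c "
from h import *
print(robot.close_job()); st()"
```

```text
the job is handed in; nothing more can be done
None
the job is handed in; nothing more can be done
```

The supply is home in its berth, square against the stop strip, and the turn-button is swung shut behind it. The job is handed in at about 26.5 s on the robot's clock; no verdict was reported.

I walked the supply in with closed fingers, pushing its right and left near corners in turn and keeping clear of the panel. I then swung the turn-button round from the outside to its end stop, backed off and raised the arm clear.

**Supply position:** By touch, both ends stopped hard against the strip, at 18 to 36 N on the left and 19 N on the right. Registering its slots against the first picture puts its origin at x = -50.1 mm in the berth's frame. Both far corners come out within 0.3 mm of the stop, and the yaw error is about 0.002 rad.

**Flatness:** Depth taken after the last right push and before the last left push showed the top face level. The hardest push on the left came after that reading, so I checked flatness later only in the pictures.

**Turn-button:** The bar lies on the outline computed for angle 0 in the top picture, and it held firm at about 10 N. I judged the shut angle from the picture and that force; a rough rectangle fit to its depth points was no use.

**Bystanders:** The hammer, jar, plane and look-alikes look unmoved in the last scene picture.

**Disagreement:** The simple edge fit placed both far corners 2 mm short of the stop, equally. I put this down to bias at the stop's edge, since touch and the slot registration agree that the supply is home.

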